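# Snap the red and green snack-tub lids shut

## Task

The three snack tubs on the classroom cooking table have been filled, but their lids are only resting loosely on top. Press the red lid and the green lid straight down until each is fully home on its tub. The yellow tub is still being served from, so leave its lid loose, and leave all three tubs standing upright where they are.

Things in the scene. Friction and masses are not known exactly. Their poses are not given: they have to be found in the camera images.
- red_lid_top (a point): Centre of the flat top of the red lid, z axis up: a round push-fit cap, 94 mm across, 20 mm tall, on a loose white tub (86 mm across, about 0.4 kg) standing on the table (height 0). Loose, the top is 98 to 101 mm above the table; fully home it is at 89 mm, where it stops solidly. A push of about 6 N anywhere on the top slides it straight down; it stays where it is left (no spring).
- green_lid_top (a point): Centre of the flat top of the green lid, z axis up; lid and tub are the same as the red ones in size, heights and behaviour. The three tubs stand roughly in a row across the front of the robot, in any order, at least 20 mm apart.
- yellow_lid_top (a point): Centre of the flat top of the yellow lid, z axis up; lid and tub are the same as the red ones but yellow. This lid is loose too (top 98 to 101 mm above the table) and is to stay so.
Things that resemble listed ones, but are neither listed nor needed, are in the scene too. Leave any blue or purple look-alike of the part that bears green_lid_top alone. Leave any brown look-alike of the part that bears red_lid_top alone.

How it is judged:
At the end, for the whole second after the job is handed in: The red and green lids are fully home (tops 89 mm above the table, at most 2.5 mm higher), the yellow lid is still loose (top more than 94.5 mm above the table), and all three tubs stand upright (within 10 degrees), each lid top within 45 mm of where it started (height (world z) of red_lid_top between 0.085 and 0.0915 m and angle between each of red_lid_top, green_lid_top, yellow_lid_top's own z axis and vertical below 0.17 rad and distance of each of red_lid_top, green_lid_top, yellow_lid_top from where it was at the start of the episode below 0.045 m and height (world z) of green_lid_top between 0.085 and 0.0915 m and height (world z) of yellow_lid_top above 0.0945 m); the robot touches nothing.
It fails at once if the yellow lid is pressed down (height (world z) of yellow_lid_top below 0.0925 m).
It also fails if it takes over 32 s, if anything falls off the work surface, if the arm or the gripper's body presses on something with over 40 N, if the wrist force passes 120 N, or if a joint passes its speed limit or range.

## Robot

A 6-joint arm with a two-finger parallel gripper is mounted at the origin on the work surface. World frame = base frame: x ahead of the robot, y to its left, z up, the work surface at z = 0. Lengths are in m, angles in rad, forces in N, time in s.
With the tool pointing down it reaches from about 0.3 to 0.85 m from the base axis. Payload 4.2 kg.
Tool frame: the origin (TCP) lies on the mounting face of the last link; the fingertips stand 191 mm ahead of it and the grasp point (between the pads) lies 172 mm ahead of it; z points along the fingers, y is the direction in which the jaws open and shut (so a half turn about z gives the same grasp; the last joint's range is limited). The gripper opens to 91 mm and grips with 3 to 60 N. Pads are 32 mm wide; open, the fingers measure 118 mm over their backs; the gripper's body (76 mm by 178 mm) begins 60 mm behind the grasp point.
Start: joints at [1.23, 0.32, 1.565, -0, 1.257, -0.02], TCP at [0.181, 0.546, 0.405] pointing down, gripper open.
Joint ranges: [-3.11, 3.11], [-0.84, 2.01], [0.21, 2.61], [-1.34, 4.49], [0.05, 2.63], [-2.56, 2.56]. Speed limits (rad/s): [2.57, 2.57, 3.14, 3.14, 3.14, 3.14].

## Interface

Orientations are given as a 3x3 rotation matrix whose columns are the frame's x, y, z axes.
In Python, from plant import bot gives the robot as it stands. The module is installed in compiled form; this text tells all that it offers. Calls block until the motion is done:
- bot.move_ptp(position, orientation): joint-space move of the TCP to a pose.
- bot.servo_line(position, max_speed=0.15, ori=None): straight line of the TCP; ori=None keeps the orientation; max_speed is the mean speed in m/s.
- bot.move_j(angles): joint-space move.
- bot.gripper_to(opening): opening from 0.0 (shut) to 1.0 (fully open); the grip force is fixed at half the most; returns when the fingers have stopped.
- bot.wait(seconds).
- bot.inverse_kinematics(position, orientation): joint angles nearest the present ones, or None.
- bot.sense(): the state.
- bot.get_image(name): name is "scene" or "side" or "wrist"; returns a dict with "img" (420x560x3 uint8, red, green, blue), "fx", "fy", "cx", "cy" (pixels), "k1" (the pictures are not rectified: a ray, as slopes to the right and down, at radius r is drawn at 1 + k1 r^2 times it, then the intrinsics apply), "rvec" (rotation vector, rad) and "tvec" (3), from world to camera coordinates, as OpenCV has them. Camera axes: x right, y down, z forward; pixel columns grow to the right and rows downward; lengths in m; the calibration is good to about 2 mm. A picture is of the moment at which its call begins. There is no depth.
A pose or a line that the arm cannot do raises bot.Unreachable and nothing moves.
- bot.hand_in(): hands the job in, once; it reports no verdict.
Trained networks look in a picture, given as the dict that the camera call returned (one of the last four; its "shot" number tells which), for a name from the list of things; names that differ only in an ending like _2 or _b are one class to them, and where a whole thing is asked for, a point or a joint stands for the part that bears it (a point fixed in the world has none). Each returns a list of dicts, best first, with "p" (0 to 1); they miss things now and then, are a little off and sometimes report something else, mostly with a low value. They report only what shows in the picture. A call takes as long as a camera call. They do not tell look-alikes from the thing itself.
- bot.find_in(picture, name): "bbox" ([left, top, width, height] in pixels, round what is visible of it).
The state is a dict: "time": time; "joint_positions": joint angles; "qd": joint speeds; "effort": joint torques, N m; "tcp_pos": TCP position; "orientation": TCP orientation; "contact_force": force on the tool from outside, world axes, zero at the start; "ft_torque": the same for the moment, N m; "width": opening from 0.0 (shut) to 1.0 (fully open).
Only numpy, scipy, OpenCV 4.12 (cv2) and the standard library are available. Lean on these libraries where they do the work, as an engineer would, in place of code of your own. Each camera call takes 0.05 s, during which the arm holds its last target. There are 200 camera calls.

## Working session

There is one attempt and no reset: what is moved stays moved. The work goes in short steps, each a Python script; the robot and the scene stay as the last script left them, time stands still between calls to the robot, and variables do not carry over. Pictures are saved under pics/ and viewed, about 8 in all and at most 12, crops included, and the job is handed in when it is done.

```bash
mkdir -p pics
cat > h.py <<'E'
import numpy as np,cv2
from plant import bot
def save(d,n): cv2.imwrite('pics/'+n,d['img'][:,:,::-1])
def ray(d,u,v):
    x=(u-d['cx'])/d['fx'];y=(v-d['cy'])/d['fy'];a,b=x,y
    for _ in range(20):
        s=1+d['k1']*(a*a+b*b);a,b=x/s,y/s
    R=cv2.Rodrigues(np.array(d['rvec'],float))[0];t=np.array(d['tvec'],float).ravel()
    return -R.T@t,R.T@np.array([a,b,1])
def onz(d,u,v,z):
    c,r=ray(d,u,v);return c+r*(z-c[2])/r[2]
def proj(d,P):
    R=cv2.Rodrigues(np.array(d['rvec'],float))[0];p=R@np.array(P,float)+np.array(d['tvec'],float).ravel()
    a,b=p[:2]/p[2];s=1+d['k1']*(a*a+b*b)
    return d['cx']+d['fx']*a*s,d['cy']+d['fy']*b*s
E
python3 - <<'E'
from h import *
for c in("scene","side"):
    d=bot.get_image(c);save(d,c+'1.png');print(c,ray(d,280,210))
    for n in("red","green","yellow"):
        for r in bot.find_in(d,n+"_lid_top")[:4]:print(n,r['p'],np.round(r['bbox']))
s=bot.sense();print(s['time'],s['orientation'],s['contact_force'],s['width'])
E
```

```text
scene (array([1.13619279, 0.73328283, 0.70289141]), array([-0.50077354, -0.6589068 , -0.56133451]))
red 0.59 [348. 228.  54.  38.]
green 0.83 [312. 160.  42.  32.]
green 0.79 [257. 191.  48.  36.]
green 0.59 [219. 230.  45.  41.]
yellow 0.86 [199. 147.  37.  27.]
side (array([ 0.4163665 , -0.5991887 ,  0.63887144]), array([ 0.16787227,  0.73406709, -0.65808732]))
red 0.96 [271. 108.  38.  30.]
red 0.82 [223. 136.  45.  30.]
green 0.94 [330. 156.  54.  39.]
green 0.55 [172. 210.  58.  52.]
yellow 0.62 [302. 294.  66.  71.]
0.4 [[-9.48994820e-01  3.15291658e-01 -4.02588039e-05]
 [ 3.15291659e-01  9.48994795e-01 -2.20974185e-04]
 [-3.14659220e-05 -2.22396622e-04 -9.99999975e-01]] [-0.57095343  0.5265757  -0.2239619 ] 1.0012968037356105
```

View pics/scene1.png

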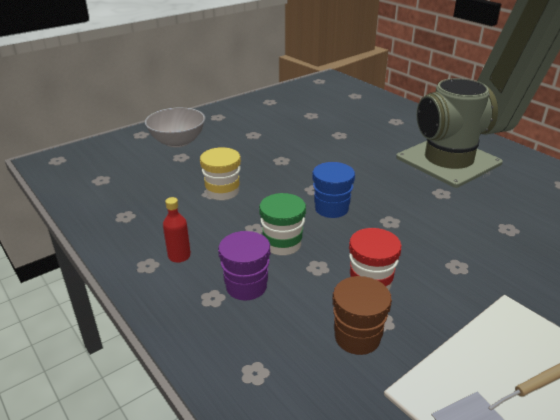

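View pics/side1.png

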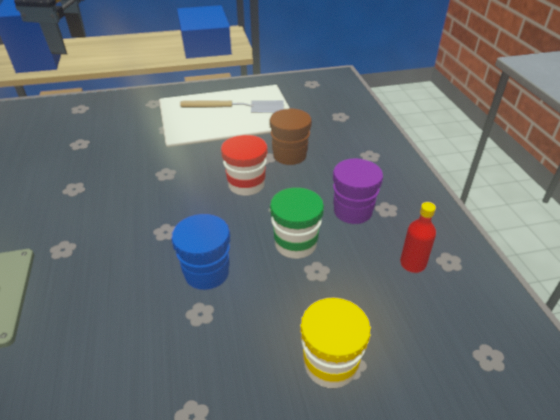

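The scene shows the red lid at about (375,244), green at (283,207) and yellow at (221,158). In the side view they are at (245,148), (297,207) and (335,323). The look-alikes are:
- **Brown tub, for red:** scene (361,298), side (290,120).
- **Blue tub, for green:** scene (333,175), side (202,235).
- **Purple tub, for green:** scene (245,247), side (357,175).
- **Red sauce bottle, for red:** scene (176,235).

I choose the white-bodied tubs with red and green lids.

Run:
```python
from h import *
px={"scene":dict(red=(375,244),green=(283,207),yellow=(221,158),brown=(361,295),purple=(245,247),bottle=(172,203)),
"side":dict(red=(245,148),green=(297,207),yellow=(335,323),brown=(290,120),purple=(357,175),bottle=(428,208))}
ds={c:bot.get_image(c) for c in px}
for n in px["scene"]:
    A=[];b=[]
    for c in px:
        o,r=ray(ds[c],*px[c][n]);r/=np.linalg.norm(r);M=np.eye(3)-np.outer(r,r);A.append(M);b.append(M@o)
    P=np.linalg.lstsq(np.vstack(A),np.hstack(b),rcond=None)[0]
    print(n,P.round(3),[onz(ds[c],*px[c][n],.0995)[:2].round(3) for c in px])
ims=[cv2.resize(ds["scene"]["img"][180:330,230:430],(800,600),interpolation=cv2.INTER_CUBIC)]
cv2.imwrite('pics/crop.png',ims[0][:,:,::-1])
```

```text
red [0.526 0.218 0.095] [array([0.527, 0.222]), array([0.527, 0.208])]
green [0.584 0.013 0.094] [array([0.586, 0.02 ]), array([0.585, 0.004])]
yellow [ 0.574 -0.242  0.096] [array([ 0.575, -0.236]), array([ 0.575, -0.245])]
brown [0.644 0.303 0.097] [array([0.644, 0.304]), array([0.644, 0.297])]
purple [0.722 0.076 0.095] [array([0.723, 0.082]), array([0.721, 0.069])]
bottle [ 0.783 -0.085  0.134] [array([ 0.759, -0.133]), array([ 0.81 , -0.051])]
```

View pics/crop.png

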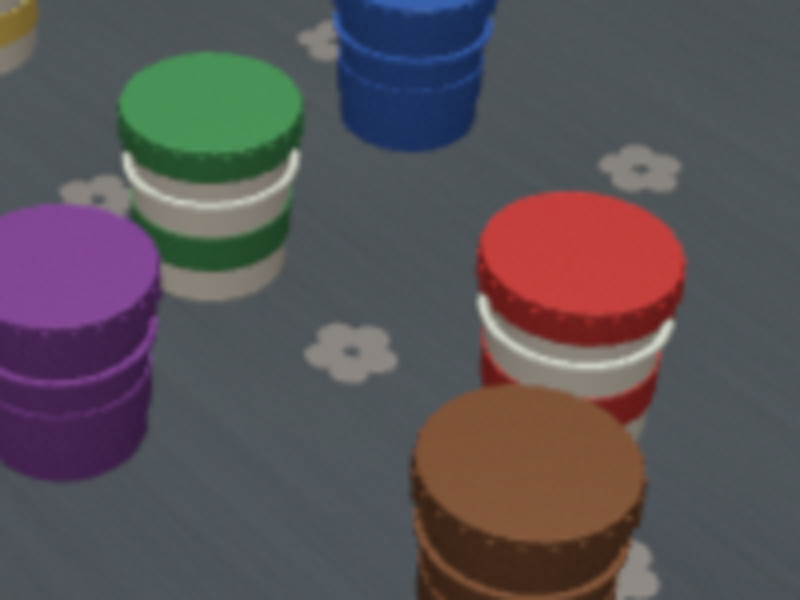

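The crop confirms both white-bodied targets: red top at about (375,244) and green at (283,207) in full-frame pixels. The brown, blue and purple tubs are solid-coloured. Next I press red with the fingers shut and the force watched.

```bash
cat >> h.py <<'E'
R0=np.array([[-1,0,0],[0,1,0],[0,0,-1.]])
def press(x,y):
    bot.move_ptp([x,y,.191+.14],R0)
    bot.servo_line([x,y,.191+.106],0.12)
    f0=np.array(bot.sense()['contact_force'])[2]
    for z in np.arange(.102,.080,-.0015):
        bot.servo_line([x,y,.191+z],0.03)
        s=bot.sense();f=s['contact_force'][2]-f0
        print(round(z,4),round(s['tcp_pos'][2]-.191,4),round(f,1),round(s['time'],2))
        if f>22: break
    bot.servo_line([x,y,.191+.14],0.12)
E
python3 - <<'E'
from h import *
bot.gripper_to(0.0)
press(.527,.215)
d=bot.get_image("wrist");save(d,'w1.png')
d=bot.get_image("side");save(d,'s2.png');print(bot.sense()['time'])
E
```

```text
0.102 0.1024 -0.0 4.35
0.1005 0.1005 -0.2 4.6
0.099 0.0991 0.6 4.85
0.0975 0.0979 4.1 5.1
0.096 0.0964 4.5 5.35
0.0945 0.0948 5.2 5.6
0.093 0.0932 4.8 5.85
0.0915 0.0917 4.0 6.1
0.09 0.0901 4.4 6.35
0.0885 0.089 6.9 6.6
0.087 0.089 15.1 6.85
0.0855 0.0889 22.5 7.1
7.8083
```

View pics/s2.png

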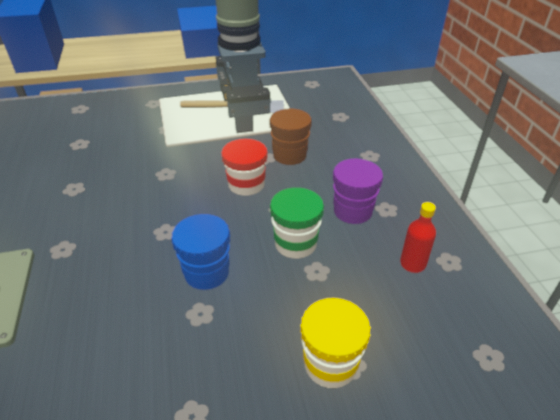

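The side view shows the red lid (245,153) sitting lower on an upright tub, and the force curve hit a solid stop at 89 mm. The other tubs are unchanged. Green is next.

Run:
```python
from h import *
press(.585,.013)
s=bot.sense();bot.servo_line([.585,.013,.40],0.2)
bot.move_ptp([.3,.35,.45],R0)
a=bot.get_image("side")["img"];b=bot.get_image("scene")["img"]
cv2.imwrite('pics/fin.png',np.hstack([cv2.resize(i,(400,300)) for i in(a,b)])[:,:,::-1]);print(bot.sense()['time'])
```

```text
0.102 0.1024 -0.2 9.38
0.1005 0.1008 0.6 9.62
0.099 0.0996 4.1 9.88
0.0975 0.0981 4.0 10.12
0.096 0.0965 4.4 10.38
0.0945 0.0948 4.9 10.62
0.093 0.0932 4.0 10.88
0.0915 0.0917 5.0 11.12
0.09 0.0901 4.7 11.38
0.0885 0.0891 6.4 11.62
0.087 0.089 13.6 11.88
0.0855 0.0889 22.7 12.12
14.9583
```

View pics/fin.png

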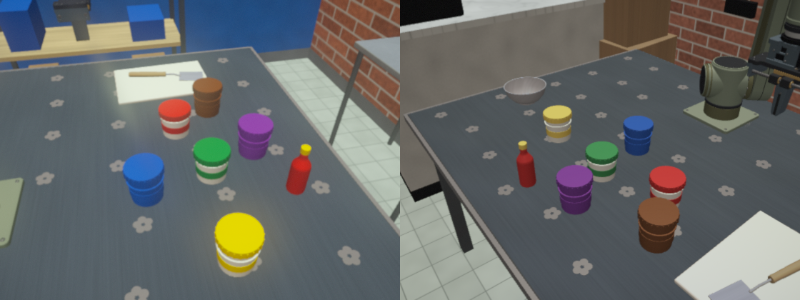

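In the final pictures the red lid (side pane 175,108) and the green lid (212,150) are seated. Yellow (240,235) is untouched, all tubs are upright in place, and the arm is clear.

```bash
python3 -c "
from plant import bot
print(bot.hand_in())"
```

```text
the job is handed in; nothing more can be done
None
```

I pressed the red and green lids straight down with the closed fingertips until each one stopped solidly, then moved the arm clear and handed the job in at about 15 s.

- **Red and green lids:** each slid down at about 4–5 N and stopped at a fingertip height of 89 mm, where the force rose to about 22 N.
- **Yellow lid and tubs:** the last pictures show all three tubs upright in place and the yellow lid untouched. I did not measure the yellow lid's height again after pressing the others.

No check failed. The first position estimates from the two cameras differed by about 10–15 mm in y for each lid. I pressed between them, well inside each lid's 47 mm radius.

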